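Set out the resonator cells by size for a calibration run

ROBOT

A 6-joint arm with a two-finger parallel gripper is mounted at the origin on the work surface. World frame = base frame: x ahead of the robot, y to its left, z up, the work surface at z = 0. Lengths are in m, angles in rad, forces in N, time in s.
With the tool pointing down it reaches from about 0.35 to 0.775 m from the base axis. Payload 5.5 kg.
Tool frame: the origin (TCP) lies between the finger pads; the fingertips stand 19 mm ahead of it and the grasp point (between the pads) is the TCP; z points along the fingers, x is the direction in which the jaws open and shut, and the axes are right-handed (so a half turn about z gives the same grasp; the last joint's range is limited). The gripper opens to 85 mm and grips with 20 to 120 N. Pads are 22 mm wide; open, the fingers measure 114 mm over their backs; the gripper's body (76 mm by 85 mm) begins 54 mm behind the grasp point. The pads swing forward as they close: fully open they stand 13 mm farther back than shut.
Start: joints at [-1.35, 0.313, 0.046, 1.304, 0, 1.431], TCP at [0.203, -0.538, 0.25] pointing down, gripper open.
Joint ranges: [-2.76, 2.76], [-0.86, 1.69], [-1.03, 1.26], [-2.2, 2.34], [-1.47, 1.5], [-3.14, 3.14]. Speed limits (rad/s): [2.57, 2.57, 3.14, 3.14, 3.14, 3.14].

INTERFACE

Orientations are given as a unit quaternion [w, x, y, z].
In Python, from workcell import env gives the robot as it stands. The module is installed in compiled form; this text tells all that it offers.
- The arm moves only by the tool carry_out, never from a script. Its argument "steps" is a list of rows, each a list of 7 numbers: the gripper command: -1 is shut, 1 is fully open, values between are in proportion, then the shift along the tool's x, y, z in m, then the turn, a rotation vector about the tool's x, y, z in rad. A call has 1 to 20 rows; each row shifts and turns the commanded pose from where the row before left it, along the tool's axes as they then stand; what a row does not reach is not made up. A row lasts 1/8 s, in which the tool goes at most 62.5 mm and 10.7 degrees, less where a joint would pass 70% of its speed; a pose out of reach is approached as far as the arm can. A call with a gripper value outside its range is refused whole. The fingers move at their own pace and stop on an object; "grip_force" is the grip in N (left out, the last holds). Time passes only in rows, so rows that do not move let the fingers close. It gives the time, the measured TCP pose, the force and the opening at its end, in the units of the state.
- env.get_state(): the state, without advancing time (a new reading comes with each control period).
- env.read_camera(name): name is "scene" or "top" or "wrist"; returns a dict with "color" (420x560x3 uint8, red, green, blue), "K" (3x3 intrinsics, pixels), "R" (3x3) and "t" (3): a world point X has camera coordinates R X + t. Camera axes: x right, y down, z forward; pixel columns grow to the right and rows downward; lengths in m; the calibration is good to about 2 mm. A picture is of the moment at which its call begins. There is no depth.
- env.hand_in(): hands the job in, once; it reports no verdict.
The state is a dict: "clock": time; "joint_pos": joint angles; "qvel": joint speeds; "tau": joint torques, N m; "tcp_pos": TCP position; "orientation": TCP orientation; "wrist_force": force on the tool from outside, world axes, zero at the start; "ft_torque": the same for the moment, N m; "finger_gap": finger opening in m.
Only numpy, scipy, OpenCV 4.12 (cv2) and the standard library are available. Lean on these libraries where they do the work, as an engineer would, in place of code of your own. Each camera call takes 0.05 s, during which the arm holds its last target. There are 200 camera calls.

TASK

Stand the four resonator cells upright on the four black seats of the rail in order of size, the smallest on the seat next to the block with the brass gas nipple and the largest at the far end, each centred on its own seat. Leave the amber bottle standing where it is.

Things in the scene. Friction and masses are not known exactly. Their poses are not given: they have to be found in the camera images.
- cell_smallest: Loose upright resonator cell, the smallest of four: bright metal tube, diameter 27 mm, between two white square end plates 36 x 36 mm and 12 mm thick; overall height 50 mm, about 80 g. Origin: centre of its underside; z up, x and y along the sides of the plates. Grip it across the top plate.
- cell_second: Loose upright resonator cell, the second smallest of four: bright metal tube, diameter 32 mm, between two white square end plates 42 x 42 mm and 12 mm thick; overall height 66 mm, about 120 g. Origin: centre of its underside; z up, x and y along the sides of the plates. Grip it across the top plate.
- cell_third: Loose upright resonator cell, the third smallest of four: bright metal tube, diameter 36 mm, between two white square end plates 48 x 48 mm and 12 mm thick; overall height 82 mm, about 170 g. Origin: centre of its underside; z up, x and y along the sides of the plates. Grip it across the top plate.
- cell_largest: Loose upright resonator cell, the largest of four: bright metal tube, diameter 41 mm, between two white square end plates 54 x 54 mm and 12 mm thick; overall height 98 mm, about 230 g. Origin: centre of its underside; z up, x and y along the sides of the plates. Grip it across the top plate.
- seat_1: Black rubber disc, diameter 68 mm, 4 mm thick, fixed on the flat aluminium rail (90 x 460 mm, 12 mm thick) that lies on the bench; one of four equal seats in a straight row, 85 mm apart, numbered from the robot's right (-y) to its left. Origin: centre of its underside, on the rail; its top, where a cell stands, is 4 mm higher, 16 mm above the bench. Its y axis runs along the row.
- seat_2: Black rubber disc, diameter 68 mm, 4 mm thick, fixed on the flat aluminium rail (90 x 460 mm, 12 mm thick) that lies on the bench; one of four equal seats in a straight row, 85 mm apart, numbered from the robot's right (-y) to its left. Origin: centre of its underside, on the rail; its top, where a cell stands, is 4 mm higher, 16 mm above the bench. Its y axis runs along the row.
- seat_3: Black rubber disc, diameter 68 mm, 4 mm thick, fixed on the flat aluminium rail (90 x 460 mm, 12 mm thick) that lies on the bench; one of four equal seats in a straight row, 85 mm apart, numbered from the robot's right (-y) to its left. Origin: centre of its underside, on the rail; its top, where a cell stands, is 4 mm higher, 16 mm above the bench. Its y axis runs along the row.
- seat_4: Black rubber disc, diameter 68 mm, 4 mm thick, fixed on the flat aluminium rail (90 x 460 mm, 12 mm thick) that lies on the bench; one of four equal seats in a straight row, 85 mm apart, numbered from the robot's right (-y) to its left. Origin: centre of its underside, on the rail; its top, where a cell stands, is 4 mm higher, 16 mm above the bench. Its y axis runs along the row.
- gas_inlet: Fixed steel block 40 x 36 x 25 mm with a brass gas nipple on top (53 mm high in all), on the rail at one end of the row, 80 mm past the end seat; it may be at either end. A plain black block 25 mm high sits at the other end. Origin: centre of its underside, on the rail.
- bottle: Loose amber glass sample bottle, diameter 40 mm, 90 mm high with its white cap, standing near the cells, to be left alone. Origin: centre of its underside.
There are look-alikes about, which are no part of the job. What is shaped like the cell_largest but green is not meant.

How it is judged:
By the outcome, as a careful person would: the job done as asked, in the order asked, and still so for the second after the job is handed in, with the robot touching nothing.
It also fails if it takes over 115 s, if anything falls off the work surface, if the arm or the gripper's body presses on something with over 40 N, if the wrist force passes 120 N, or if a joint passes its speed limit or range.

## Working session

There is one attempt and no reset: what is moved stays moved. The work goes in short steps, Python scripts to look and compute and a tool call to move; the robot and the scene stay as the last step left them, time stands still between calls to the robot, and variables do not carry over. Pictures are saved under pics/ and viewed, about 12 in all and at most 16, crops included, and the job is handed in when it is done.

Besides the shell and the picture viewer there is one more tool, called by a JSON object that holds its "api" and its "payload". carry_out: Moves the arm, as the interface text tells. Its arguments: {"type":"object","properties":{"steps":{"type":"array","items":{"type":"array","items":{"type":"number"}}},"grip_force":{"type":"number"}},"required":["steps"]}

```bash
mkdir -p pics
python3 - <<'E'
from workcell import env
import cv2
s=env.get_state(); print(s)
for n in ("scene","top"):
    c=env.read_camera(n); cv2.imwrite(f"pics/{n}0.png",c["color"][:,:,::-1]); print(n,c["K"],c["R"],c["t"])
E
```

```text
{'clock': 0.0, 'joint_pos': array([-1.34960741e+00,  3.14041230e-01,  4.49808979e-02,  1.30359379e+00,
        1.18681389e-06,  1.43119487e+00]), 'qvel': array([-0.00151336,  0.00180242,  0.0004252 , -0.00151916,  0.0006172 ,
        0.00029574]), 'tau': array([-1.24227216e-05, -4.80634725e+01,  2.98529327e+01,  1.94777007e-02,
       -1.71615034e-04, -1.50108853e-06]), 'tcp_pos': array([ 0.2028688 , -0.53751848,  0.24938639]), 'orientation': array([-6.29933033e-04,  8.22500049e-01, -5.68764281e-01, -6.82668780e-04]), 'wrist_force': array([-0.31327723,  0.71256031, -0.05937927]), 'ft_torque': array([-0.02908516,  0.03402945, -0.00301339]), 'finger_gap': 0.08476978626838917}
scene [[406.30176855   0.         279.96302181]
 [  0.         406.30176855 215.67170021]
 [  0.           0.           1.        ]] [[-6.54051740e-01  7.56449657e-01 -4.87070596e-04]
 [ 4.36144341e-01  3.76578777e-01 -8.17292199e-01]
 [-6.18056983e-01 -5.34763818e-01 -5.76223241e-01]] [ 0.29503397 -0.21211794  1.37194179]
top [[489.17585189   0.         284.54990994]
 [  0.         489.17585189 207.47935094]
 [  0.           0.           1.        ]] [[-2.42261225e-02 -9.99706502e-01  6.99569031e-05]
 [-9.96706526e-01  2.41480061e-02 -7.74143100e-02]
 [ 7.73898998e-02 -1.94517506e-03 -9.96999007e-01]] [0.06779675 0.49414404 1.24937399]
```

View pics/scene0.png

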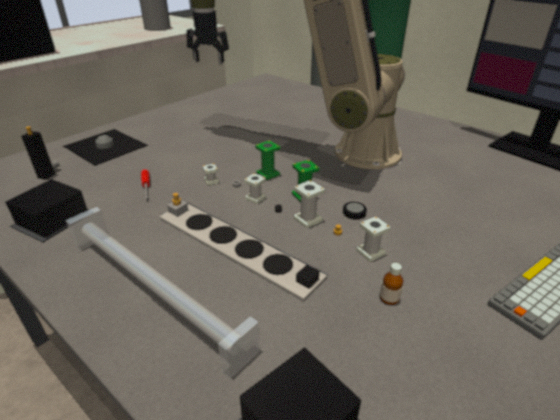

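View pics/top0.png

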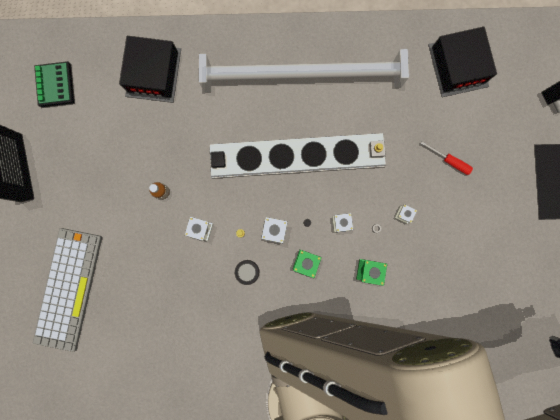

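```bash
cat > h.py <<'E'
import numpy as np, cv2
from workcell import env
def ray(c,uv,z):
    K,R,t=c["K"],c["R"],c["t"]; o=-R.T@t
    d=R.T@np.linalg.inv(K)@np.array([uv[0],uv[1],1.]); return o+d*(z-o[2])/d[2]
E
python3 - <<'E'
from h import *
c=env.read_camera("top"); im=c["color"][:,:,::-1].copy()
print("cam",-c["R"].T@c["t"])
hsv=cv2.cvtColor(im,cv2.COLOR_BGR2HSV)
g=cv2.cvtColor(im,cv2.COLOR_BGR2GRAY)
dark=((g<60)*255).astype(np.uint8); dark[:125]=0; dark[180:]=0;dark[:,:205]=0;dark[:,390:]=0
n,l,st,ce=cv2.connectedComponentsWithStats(dark)
for i in range(1,n):
    if st[i,4]>60: print("dark",st[i],ce[i],ray(c,ce[i],.016))
# cells: top-plate candidates
for (u,v),h in zip([(198,229),(274,230),(343,222),(407,213)],[.082,.098,.066,.050]):
    r=g[v-18:v+18,u-18:u+18]; print(np.percentile(r,[10,50,80,95,99]))
    m=((r>195)*255).astype(np.uint8); 
    k,_=cv2.findContours(m,cv2.RETR_EXTERNAL,cv2.CHAIN_APPROX_NONE); k=max(k,key=cv2.contourArea)
    (x,y),wh,a=cv2.minAreaRect(k); p=(x+u-18,y+v-18); print(p,wh,a,ray(c,p,h), np.array(wh)*(1.27-h)/489)
    b=cv2.boxPoints((p,wh,a)); w=np.array([ray(c,q,h) for q in b]); print(np.degrees([np.arctan2(*(w[(i+1)%4]-w[i])[[1,0]]) for i in range(4)]),[np.linalg.norm(w[(i+1)%4]-w[i]) for i in range(2)])
cr=cv2.resize(im[130:290,145:425],None,fx=2.85,fy=2.85,interpolation=cv2.INTER_CUBIC); cv2.imwrite("pics/crop.png",cr)
E
```

```text
cam [0.39747011 0.05827451 1.2838737 ]
dark [334 140  24  24 440] [345.57727273 151.70454545] [ 0.63869824 -0.10777576  0.016     ]
dark [302 143  24  23 442] [313.22624434 153.85067873] [ 0.63506058 -0.0227829   0.016     ]
dark [270 145  23  23 436] [281.02522936 155.99082569] [0.63143179 0.06175731 0.016     ]
dark [237 147  24  23 442] [248.70361991 157.96606335] [0.62824994 0.14654663 0.016     ]
dark [211 152  14  16 187] [217.67379679 159.56149733] [0.62599365 0.22788518 0.016     ]
[135. 150. 193. 206. 206.]
(196.02830123901367, 228.15094375610352) (18.54367446899414, 18.6810359954834) 15.945395469665527 [0.44511699 0.27452997 0.082     ] [0.04505089 0.0453846 ]
[ -16.5112796  -107.2922363   163.32584111   72.75378621] [np.float64(0.04572695579172172), np.float64(0.04578008325948756)]
[130. 149. 201. 206. 206.]
(273.96153831481934, 229.6923065185547) (21.376659393310547, 21.376659393310547) 11.309932708740234 [0.43617473 0.08291651 0.098     ] [0.05123404 0.05123404]
[ -12.51632115 -102.70761704  167.29346573   77.33016271] [np.float64(0.05177041442704919), np.float64(0.0518968437216779)]
[138. 151. 159. 205. 206.]
(343.0, 222.0) (16.0, 16.0) 90.0 [ 0.4522026  -0.08880333  0.066     ] [0.03939468 0.03939468]
[-91.38793286 178.00930198  88.61193586  -1.845631  ] [np.float64(0.039913563202942974), np.float64(0.03989302245237573)]
[143. 148. 151. 203. 206.]
(407.42241287231445, 213.1810359954834) (12.99933910369873, 12.868032455444336) 23.198589324951172 [ 0.47127302 -0.25427649  0.05      ] [0.03243189 0.03210429]
[ -25.42531345 -114.82787815  154.46776969   65.21880586] [np.float64(0.032830904062618994), np.float64(0.03266857638389153)]
```

View pics/crop.png

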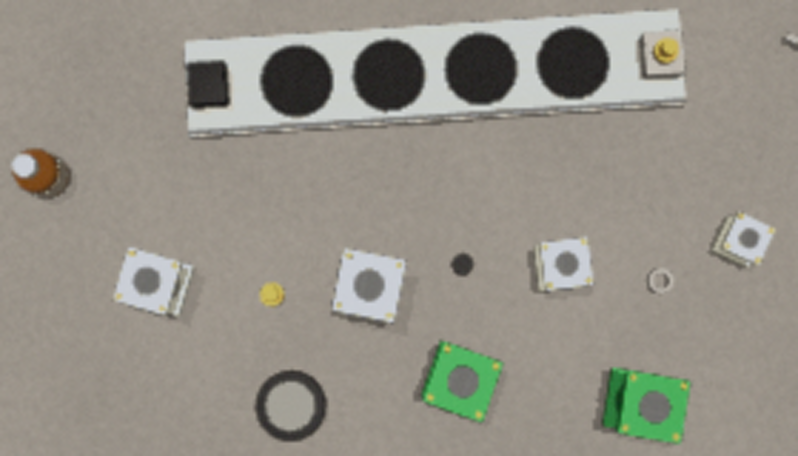

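The top view shows four white cells: third (198,229), largest (274,230), second (343,222) and smallest (407,213). The green ones at (308,263) and (373,271) are look-alikes. The nipple is at (378,148), the right-hand (-y) end, so the order is smallest on seat 1 up to largest on seat 4. I place the smallest first.

```bash
cat >> h.py <<'E'
from scipy.spatial.transform import Rotation as Ro
def yaw(R): return np.degrees(np.arctan2(R[1,0],R[0,0]))
def plan(p,psi,tilt=True):
    """turn (tool rotvec) first, then shift in new tool axes"""
    s=env.get_state(); q=s["orientation"]; R=Ro.from_quat(np.r_[q[1:],q[0]]).as_matrix()
    a=np.radians(psi); T=np.array([[np.cos(a),np.sin(a),0],[np.sin(a),-np.cos(a),0],[0,0,-1]])
    rv=Ro.from_matrix(R.T@T).as_rotvec(); d=T.T@(np.array(p)-s["tcp_pos"])
    print("now",s["tcp_pos"].round(4),"psi",yaw(R).round(2),"turn",rv.round(4),"rows",np.abs(rv).max()/.185,"then shift",d.round(4),"rows",np.linalg.norm(d)/.06,"clock",s["clock"])
E
python3 -c "
from h import *
plan([.471,-.254,.22],-25)"
```

```text
now [ 0.2029 -0.5376  0.2496] psi -69.33 turn [-7.000e-04  1.200e-03 -7.738e-01] rows 4.182464596808894 then shift [ 0.1231 -0.3704  0.0296] rows 6.523857615742086 clock 0.15
```

{"api": "carry_out", "payload": {"steps": [[1,0,0,0,0,0,-0.155],[1,0,0,0,0,0,-0.155],[1,0,0,0,0,0,-0.155],[1,0,0,0,0,0,-0.155],[1,0,0,0,0,0,-0.155],[1,0.0154,-0.0463,0.0037,0,0,0],[1,0.0154,-0.0463,0.0037,0,0,0],[1,0.0154,-0.0463,0.0037,0,0,0],[1,0.0154,-0.0463,0.0037,0,0,0],[1,0.0154,-0.0463,0.0037,0,0,0],[1,0.0154,-0.0463,0.0037,0,0,0],[1,0.0154,-0.0463,0.0037,0,0,0],[1,0.0154,-0.0463,0.0037,0,0,0],[1,0,0,0,0,0,0],[1,0,0,0,0,0,0]], "grip_force": 40}}

```text
clock: 2.02
tcp_pos: [0.4705, -0.254, 0.2204]
orientation: [0.0, 0.977, -0.215, -0.0]
wrist_force: [-0.2, -0.5, -0.2]
finger_gap: 0.0854
```

Run:
```python
from h import *
plan([.471,-.254,.22],-25)
c=env.read_camera("wrist"); cv2.imwrite("pics/w1.png",c["color"][:,:,::-1]); R,t=c["R"],c["t"]
print(c["K"][0],-R.T@t,R[2])
X=np.array([.471,-.254,.05]); q=c["K"]@(R@X+t); print(q[:2]/q[2])
```

```text
now [ 0.4705 -0.254   0.2204] psi -24.89 turn [0.0004 0.0007 0.002 ] rows 0.010800538884301356 then shift [ 0.0004 -0.0002  0.0004] rows 0.010741430088731095 clock 2.025
[355.22665798   0.         275.43886677] [ 0.50018261 -0.18899869  0.34530495] [-0.11772096 -0.25095724 -0.96081332]
[276.90674295 193.01973805]
```

View pics/w1.png

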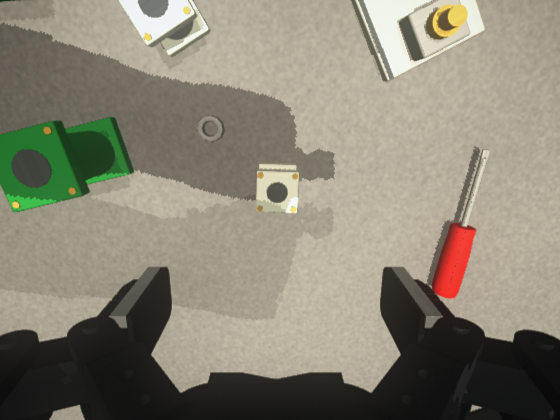

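The white cell sits at (277,190), within a pixel of the prediction and square with the jaws. I measure the dark centre, then descend.

```bash
cat >> h.py <<'E'
def hole(X,c=None):
    """refine cell centre from the grey tube end in its top face; X = guess at top height"""
    c=c or env.read_camera("wrist"); X=np.array(X)
    q=c["K"]@(c["R"]@X+c["t"]); u,v=q[:2]/q[2]
    g=cv2.cvtColor(c["color"],cv2.COLOR_RGB2GRAY); m=(g<100).astype(np.uint8)
    n,l,st,ce=cv2.connectedComponentsWithStats(m)
    i=min([i for i in range(1,n) if 80<st[i,4]<4000],key=lambda i:np.hypot(*(ce[i]-[u,v])))
    p=ray(c,ce[i],X[2]); print("pred",u,v,"found",ce[i],st[i],"->",p.round(4)); return p
E
python3 - <<'E'
from h import *
p=hole([.471,-.254,.05]); plan([p[0],p[1],.044],-25)
E
```

```text
pred 276.86663577602525 192.3223080953683 found [276.59150327 191.5620915 ] [267 182  20  20 306] -> [ 0.4711 -0.2533  0.05  ]
now [ 0.4701 -0.2549  0.2207] psi -25.0 turn [ 0.0004  0.0002 -0.0001] rows 0.001962546930435732 then shift [ 0.0002 -0.0018  0.1767] rows 2.9448979449778623 clock 2.125
```

{"api": "carry_out", "payload": {"steps": [[1,0,-0.001,0.045,0,0,0],[1,0,0,0.045,0,0,0],[1,0,0,0.045,0,0,0],[1,0,0,0.025,0,0,0],[1,0,0,0.016,0,0,0],[1,0,0,0,0,0,0],[-1,0,0,0,0,0,0],[-1,0,0,0,0,0,0],[-1,0,0,0,0,0,0],[-1,0,0,0,0,0,0],[-1,0,0,0,0,0,0],[-1,0,0,0,0,0,0]], "grip_force": 40}}

```text
clock: 3.62
tcp_pos: [0.472, -0.2536, 0.0459]
orientation: [0.001, 0.976, -0.216, 0.001]
wrist_force: [0.0, 0.5, 5.1]
finger_gap: 0.0353
```

Run:
```python
from h import *
plan([.6387,-.1078,.12],2.3); hole([.471,-.254,.05])
```

```text
now [ 0.472  -0.2536  0.0459] psi -24.91 turn [ 0.0012 -0.002  -0.4749] rows 2.567099859044355 then shift [ 0.1724 -0.139  -0.0741] rows 3.892750548732986 clock 3.625
pred 275.09876926379246 302.39857294156144 found [275.26192031 302.0731548 ] [ 252  282   47   42 1531] -> [ 0.4711 -0.2539  0.05  ]
```

{"api": "carry_out", "payload": {"steps": [[-1,0,0,-0.04,0,0,0],[-1,0,0,-0.05,0,0,0],[-1,0,0,-0.02,0,0,0],[-1,0,0,0,0,0,-0.158],[-1,0,0,0,0,0,-0.158],[-1,0,0,0,0,0,-0.158],[-1,0.0287,-0.0232,0,0,0,0],[-1,0.0287,-0.0232,0,0,0,0],[-1,0.0287,-0.0232,0,0,0,0],[-1,0.0287,-0.0232,0,0,0,0],[-1,0.0287,-0.0232,0,0,0,0],[-1,0.0287,-0.0232,0,0,0,0],[-1,0,0,0,0,0,0],[-1,0,0,0,0,0,0]]}}

```text
clock: 5.42
tcp_pos: [0.6373, -0.1072, 0.1543]
orientation: [0.0, 1.0, 0.02, -0.001]
wrist_force: [0.1, -0.2, -0.7]
finger_gap: 0.0355
```

Run:
```python
from h import *
for k in range(3): plan([.6387,-.1078,.061],2.3)
c=env.read_camera("wrist"); 
hole([.6387,-.1078,.160],c)
im=c["color"][:,:,::-1].copy()
for X in [(.6387,-.1078,.016),(.6351,-.0228,.016)]:
    q=c["K"]@(c["R"]@np.array(X)+c["t"]); u=q[:2]/q[2]; print(u); cv2.circle(im,tuple(int(round(a)) for a in u),3,(0,0,255),-1)
cv2.imwrite("pics/w2.png",im)
```

```text
now [ 0.6373 -0.1072  0.1543] psi 2.26 turn [ 0.      0.0012 -0.0007] rows 0.006302484516209339 then shift [0.0013 0.0007 0.0933] rows 1.5552107122510432 clock 5.425
now [ 0.6373 -0.1072  0.1543] psi 2.26 turn [ 0.      0.0012 -0.0007] rows 0.006302484516209339 then shift [0.0013 0.0007 0.0933] rows 1.5552107122510432 clock 5.425
now [ 0.6373 -0.1072  0.1543] psi 2.26 turn [ 0.      0.0012 -0.0007] rows 0.006302484516209339 then shift [0.0013 0.0007 0.0933] rows 1.5552107122510432 clock 5.425
pred 279.0825432039485 304.9472160165863 found [275.35462842 301.99022164] [ 252  282   47   41 1534] -> [ 0.6372 -0.1066  0.16  ]
[277.53058756 204.28573531]
[277.46871479  87.38842416]
```

View pics/w2.png

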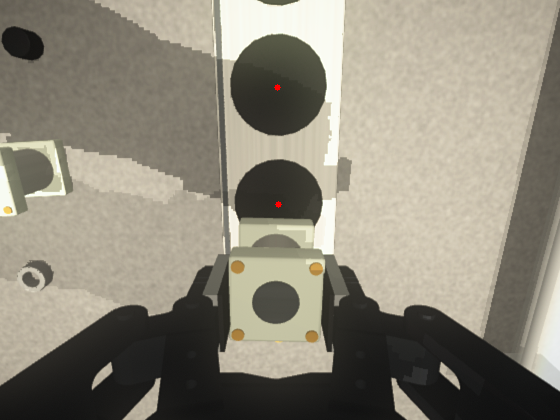

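{"api": "carry_out", "payload": {"steps": [[-1,0.0015,0.001,0.04,0,0,0],[-1,0,0,0.03,0,0,0],[-1,0,0,0.015,0,0,0],[-1,0,0,0.008,0,0,0],[-1,0,0,0,0,0,0],[-1,0,0,0,0,0,0]]}}

```text
clock: 6.22
tcp_pos: [0.6401, -0.1086, 0.0627]
orientation: [0.0, 1.0, 0.019, 0.001]
wrist_force: [-0.3, -0.0, -1.2]
finger_gap: 0.0354
```

Run:
```python
from h import *
plan([.639,-.1078,.061],2.3); hole([.6387,-.1078,.067]);print(env.get_state()["wrist_force"])
```

```text
now [ 0.6401 -0.1086  0.0627] psi 2.22 turn [ 0.0007 -0.0018 -0.0014] rows 0.009546571182558545 then shift [-0.001  -0.0009  0.0017] rows 0.03673989885269444 clock 6.225
pred 272.0198950240132 299.1887189754152 found [275.27321669 302.10161507] [ 253  282   46   41 1486] -> [ 0.64  -0.109  0.067]
[-0.47920275 -0.03275298 -0.9710755 ]
```

{"api": "carry_out", "payload": {"steps": [[-1,0,0,0.0012,0,0,0],[-1,0,0,0,0,0,0],[0,0,0,0,0,0,0],[1,0,0,0,0,0,0],[1,0,0,0,0,0,0],[1,0,0,0,0,0,0],[1,0,0,-0.03,0,0,0],[1,0,0,-0.05,0,0,0],[1,0,0,-0.05,0,0,0],[1,0,0,-0.02,0,0,0],[1,-0.0465,-0.0066,0,0,0,0],[1,-0.0465,-0.0066,0,0,0,0],[1,-0.0465,-0.0066,0,0,0,0],[1,-0.0465,-0.0066,0,0,0,0],[1,0,0,0,0,0,0],[1,0,0,0,0,0,0]]}}

```text
clock: 8.28
tcp_pos: [0.4533, -0.0894, 0.2111]
orientation: [0.0, 1.0, 0.019, 0.001]
wrist_force: [-0.4, 0.0, -0.0]
finger_gap: 0.0856
```

```bash
cat >> h.py <<'E'
def edges(p,half,c):
    """yaw of the white top plate from a min-area rectangle of bright pixels round p"""
    q=c["K"]@(c["R"]@p+c["t"]); u,v=(q[:2]/q[2]).astype(int); r=int(half*c["K"][0,0]/q[2]*1.7)
    g=c["color"].min(axis=2); v0,u0=max(v-r,0),max(u-r,0); w=g[v0:v+r,u0:u+r]
    th=cv2.threshold(w,0,255,cv2.THRESH_OTSU)[0]; m=((w>th)*255).astype(np.uint8)
    k=max(cv2.findContours(m,cv2.RETR_EXTERNAL,cv2.CHAIN_APPROX_NONE)[0],key=cv2.contourArea)
    b=cv2.boxPoints(cv2.minAreaRect(k))+[u0,v0]; P=np.array([ray(c,x,p[2]) for x in b])
    print("ctr",P.mean(0).round(4),"sides",[np.linalg.norm(P[i+1]-P[i]).round(4) for i in (0,1)],"yaw",[round((np.degrees(np.arctan2(*(P[i+1]-P[i])[[1,0]]))+45)%90-45,1) for i in (0,1)])
E
python3 - <<'E'
from h import *
c=env.read_camera("wrist"); p=hole([.452,-.089,.066],c); edges(p,.021,c); plan([p[0],p[1],.06],4)
cv2.imwrite("pics/w3.png",c["color"][:,:,::-1])
t=env.read_camera("top"); im=t["color"][:,:,::-1]; cv2.imwrite("pics/t1.png",cv2.resize(im[120:240,180:440],None,fx=3,fy=3,interpolation=cv2.INTER_CUBIC))
E
```

```text
pred 273.50739133240467 200.4041168991783 found [273.52475248 200.61386139] [261 189  26  25 505] -> [ 0.452  -0.0892  0.066 ]
ctr [ 0.4515 -0.0965  0.066 ] sides [np.float64(0.0684), np.float64(0.0585)] yaw [np.float64(2.2), np.float64(4.1)]
now [ 0.4538 -0.0896  0.211 ] psi 2.23 turn [ 0.0009 -0.0019 -0.0309] rows 0.16683439833704575 then shift [-0.0017 -0.0005  0.151 ] rows 2.516559496126411 clock 8.325
```

View pics/w3.png

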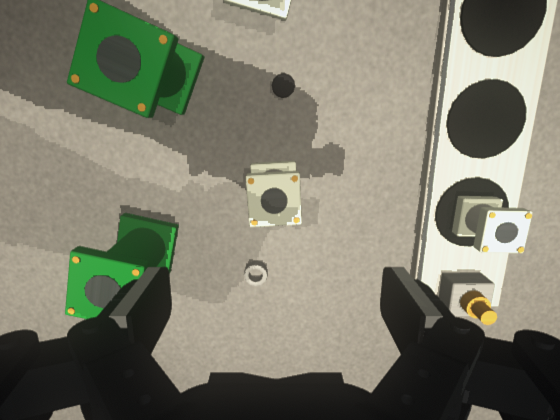

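View pics/t1.png

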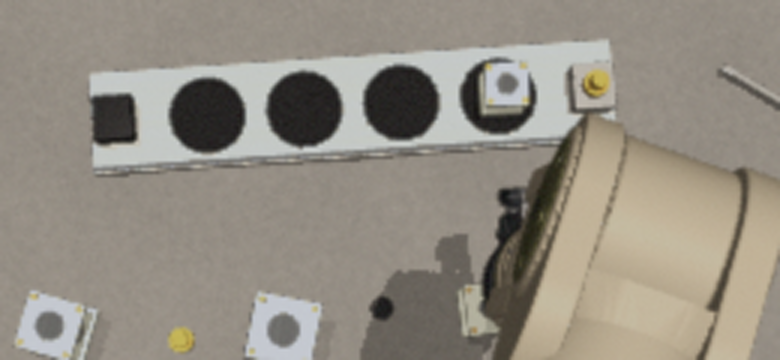

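Smallest stands centred on seat 1 next to the nipple. The second cell is at (273,200) in the wrist view, turned about 3° from the jaws.

{"api": "carry_out", "payload": {"steps": [[1,-0.0015,0,0.045,0,0,-0.048],[1,0,0,0.045,0,0,0],[1,0,0,0.035,0,0,0],[1,0,0,0.015,0,0,0],[1,0,0,0.01,0,0,0],[1,0,0,0,0,0,0],[-1,0,0,0,0,0,0],[-1,0,0,0,0,0,0],[-1,0,0,0,0,0,0],[-1,0,0,0,0,0,0],[-1,0,0,0,0,0,0]]}}

```text
clock: 9.75
tcp_pos: [0.4517, -0.0895, 0.0613]
orientation: [0.0, 0.999, 0.043, 0.001]
wrist_force: [0.2, -0.1, 6.8]
finger_gap: 0.041
```

{"api": "carry_out", "payload": {"steps": [[-1,0,0,-0.03,0,0,0],[-1,0,0,-0.05,0,0,0],[-1,0,0,-0.03,0,0,0.047],[-1,0.0372,-0.0118,0,0,0,0],[-1,0.0372,-0.0118,0,0,0,0],[-1,0.0372,-0.0118,0,0,0,0],[-1,0.0372,-0.0118,0,0,0,0],[-1,0.0372,-0.0118,0,0,0,0],[-1,0,0,0,0,0,0],[-1,0,0,0,0,0,0]]}}

```text
clock: 11.0
tcp_pos: [0.6335, -0.0227, 0.1697]
orientation: [-0.0, 1.0, 0.02, -0.001]
wrist_force: [-0.8, 0.3, -1.5]
finger_gap: 0.0413
```

```bash
cat >> h.py <<'E'
def chk(seat,top,psi=2.3):
    """carried cell: centre seen (top face at z=top) versus seat, correction in tool axes"""
    c=env.read_camera("wrist"); p=hole([*seat,top],c); d=np.array(seat)-p[:2]; a=np.radians(psi)
    print("cell->seat tool x,y",d@[np.cos(a),np.sin(a)],d@[np.sin(a),-np.cos(a)]); plan([*seat,top-.006],psi)
E
python3 - <<'E'
from h import *
chk([.6355,-.0228],.176)
E
```

```text
pred 280.67214348366036 304.61995498836035 found [275.33803479 302.27174424] [ 248  278   55   49 2127] -> [ 0.6335 -0.0219  0.176 ]
cell->seat tool x,y 0.002009022442637925 0.0009907780681291977
now [ 0.6334 -0.0229  0.17  ] psi 2.28 turn [-0.0001  0.0018 -0.0004] rows 0.009583399514776861 then shift [ 0.0022 -0.0001  0.    ] rows 0.03586815029364424 clock 11.05
```

{"api": "carry_out", "payload": {"steps": [[-1,0.001,0.0005,0.04,0,0,0],[-1,0,0,0.03,0,0,0],[-1,0,0,0.015,0,0,0],[-1,0,0,0.008,0,0,0],[-1,0,0,0,0,0,0],[-1,0,0,0,0,0,0]]}}

```text
clock: 11.8
tcp_pos: [0.6362, -0.0235, 0.0786]
orientation: [0.0, 1.0, 0.02, 0.001]
wrist_force: [0.2, -0.1, -0.4]
finger_gap: 0.0412
```

Run:
```python
from h import *
chk([.6355,-.0228],.083)
```

```text
pred 273.88719170248953 299.98766118193527 found [275.37270974 302.53567985] [ 249  279   54   48 2074] -> [ 0.6361 -0.0239  0.083 ]
cell->seat tool x,y -0.0005665520622839587 -0.0010939907528795202
now [ 0.6361 -0.0234  0.0785] psi 2.29 turn [ 0.0004 -0.0016 -0.0002] rows 0.008426177838219915 then shift [-0.0006 -0.0006  0.0015] rows 0.028350705640393246 clock 11.85
```

{"api": "carry_out", "payload": {"steps": [[-1,0,0,0.0012,0,0,0],[-1,0,0,0,0,0,0],[0,0,0,0,0,0,0],[1,0,0,0,0,0,0],[1,0,0,0,0,0,0],[1,0,0,0,0,0,0],[1,0,0,-0.03,0,0,0],[1,0,0,-0.05,0,0,0],[1,0,0,-0.05,0,0,0],[1,0,0,-0.02,0,0,0],[1,-0.0256,-0.0436,0,0,0,0],[1,-0.0256,-0.0436,0,0,0,0],[1,-0.0256,-0.0436,0,0,0,0],[1,-0.0256,-0.0436,0,0,0,0],[1,-0.0256,-0.0436,0,0,0,0],[1,-0.0256,-0.0436,0,0,0,0],[1,-0.0256,-0.0436,0,0,0,0],[1,0,0,0,0,0,0.164],[1,0,0,0,0,0,0.164],[1,0,0,0,0,0,0]]}}

```text
clock: 14.35
tcp_pos: [0.4441, 0.2747, 0.2263]
orientation: [0.0, 0.99, -0.142, 0.0]
wrist_force: [1.2, 0.1, 0.0]
finger_gap: 0.0853
```

Run:
```python
from h import *
c=env.read_camera("wrist"); p=hole([.445,.2745,.082],c); edges(p,.024,c); plan([p[0],p[1],.076],-16.5)
cv2.imwrite("pics/w4.png",c["color"][:,:,::-1])
```

```text
pred 277.3125772391818 201.22087438294227 found [277.10276074 200.54447853] [263 187  29  28 652] -> [0.445  0.2751 0.082 ]
ctr [0.442  0.2664 0.082 ] sides [np.float64(0.0787), np.float64(0.0668)] yaw [np.float64(-16.3), np.float64(-14.0)]
now [0.4442 0.2746 0.2263] psi -16.32 turn [ 0.0001 -0.      0.0032] rows 0.017122439252260674 then shift [ 0.0006 -0.0007  0.1503] rows 2.504389092042752 clock 14.4
```

View pics/w4.png

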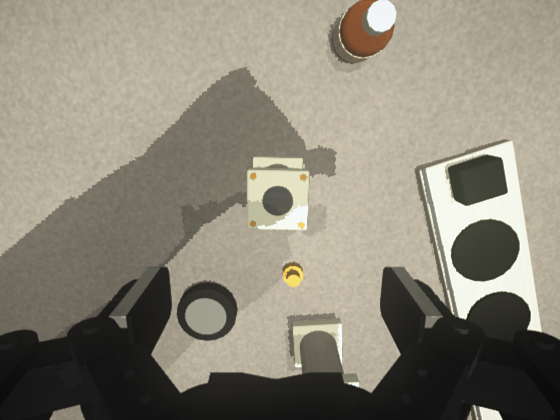

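Third cell at (277,200), square with the jaws; bottle at (365,30) well clear.

{"api": "carry_out", "payload": {"steps": [[1,0.0005,-0.0005,0.045,0,0,0],[1,0,0,0.045,0,0,0],[1,0,0,0.035,0,0,0],[1,0,0,0.015,0,0,0],[1,0,0,0.01,0,0,0],[1,0,0,0,0,0,0],[-1,0,0,0,0,0,0],[-1,0,0,0,0,0,0],[-1,0,0,0,0,0,0],[-1,0,0,0,0,0,0],[-1,0,0,0,0,0,0]]}}

```text
clock: 15.78
tcp_pos: [0.4458, 0.2753, 0.0774]
orientation: [-0.001, 0.99, -0.143, 0.001]
wrist_force: [-0.1, -0.4, 6.3]
finger_gap: 0.0472
```

{"api": "carry_out", "payload": {"steps": [[-1,0,0,-0.03,0,0,0],[-1,0,0,-0.05,0,0,0],[-1,0,0,-0.03,0,0,0],[-1,0,0,0,0,0,-0.164],[-1,0,0,0,0,0,-0.164],[-1,0.0299,0.0368,0,0,0,0],[-1,0.0299,0.0368,0,0,0,0],[-1,0.0299,0.0368,0,0,0,0],[-1,0.0299,0.0368,0,0,0,0],[-1,0.0299,0.0368,0,0,0,0],[-1,0.0299,0.0368,0,0,0,0],[-1,0,0,0,0,0,0],[-1,0,0,0,0,0,0]]}}

```text
clock: 17.4
tcp_pos: [0.6322, 0.0613, 0.1854]
orientation: [-0.0, 1.0, 0.02, -0.001]
wrist_force: [-0.4, 1.2, -2.5]
finger_gap: 0.0471
```

Run:
```python
from h import *
chk([.6318,.0618],.192)
```

```text
pred 274.4773220998678 303.5525352134887 found [275.35048579 302.80892407] [ 244  275   63   57 2779] -> [0.6321 0.0621 0.192 ]
cell->seat tool x,y -0.00032776160741270345 0.00031486850094236945
now [0.632  0.0619 0.1857] psi 2.32 turn [-0.0003  0.0018  0.0003] rows 0.009818860001027932 then shift [-0.0002  0.0001 -0.0003] rows 0.00671900731882236 clock 17.45
```

{"api": "carry_out", "payload": {"steps": [[-1,-0.001,0,0.04,0,0,0],[-1,0,0,0.03,0,0,0],[-1,0,0,0.015,0,0,0],[-1,0,0,0.008,0,0,0],[-1,0,0,0,0,0,0],[-1,0,0,0,0,0,0]]}}

```text
clock: 18.2
tcp_pos: [0.6327, 0.0615, 0.0943]
orientation: [0.0, 1.0, 0.02, 0.001]
wrist_force: [-0.3, 0.5, -1.8]
finger_gap: 0.0472
```

Run:
```python
from h import *
chk([.6318,.0618],.099)
```

```text
pred 273.1981850515549 301.2012608240556 found [275.39861162 303.16368286] [ 244  276   63   56 2737] -> [0.6327 0.061  0.099 ]
cell->seat tool x,y -0.0008382819506221983 -0.0008419372856966386
now [0.6326 0.0614 0.0942] psi 2.3 turn [ 0.0002 -0.0017 -0.    ] rows 0.009062562690346911 then shift [-0.0008 -0.0004  0.0012] rows 0.024462931739061538 clock 18.25
```

{"api": "carry_out", "payload": {"steps": [[-1,0,0,0.0012,0,0,0],[-1,0,0,0,0,0,0],[0,0,0,0,0,0,0],[1,0,0,0,0,0,0],[1,0,0,0,0,0,0],[1,0,0,0,0,0,0],[1,0,0,-0.03,0,0,0],[1,0,0,-0.05,0,0,0],[1,0,0,-0.05,0,0,0],[1,0,0,-0.01,0,0,0],[1,-0.0489,-0.0073,0,0,0,0],[1,-0.0489,-0.0073,0,0,0,0],[1,-0.0489,-0.0073,0,0,0,0],[1,-0.0489,-0.0073,0,0,0,0],[1,0,0,0,0,0,0.129],[1,0,0,0,0,0,0.129],[1,0,0,0,0,0,0],[1,0,0,0,0,0,0]]}}

```text
clock: 20.5
tcp_pos: [0.4352, 0.0827, 0.2315]
orientation: [0.0, 0.994, -0.108, -0.0]
wrist_force: [-0.0, -0.2, -0.4]
finger_gap: 0.0853
```

Run:
```python
from h import *
c=env.read_camera("wrist"); p=hole([.4362,.0829,.098],c); edges(p,.027,c); plan([p[0],p[1],.092],-12.5)
cv2.imwrite("pics/w5.png",c["color"][:,:,::-1])
```

```text
pred 277.41779000616833 204.4143973294985 found [277.20042872 203.39871383] [260 187  35  34 933] -> [0.4362 0.0837 0.098 ]
ctr [0.4336 0.0742 0.098 ] sides [np.float64(0.0871), np.float64(0.0765)] yaw [np.float64(-12.3), np.float64(-9.6)]
now [0.4353 0.0827 0.2317] psi -12.4 turn [0.0003 0.0008 0.0018] rows 0.009520639367145157 then shift [ 0.0007 -0.0012  0.1397] rows 2.3276173505399167 clock 20.55
```

View pics/w5.png

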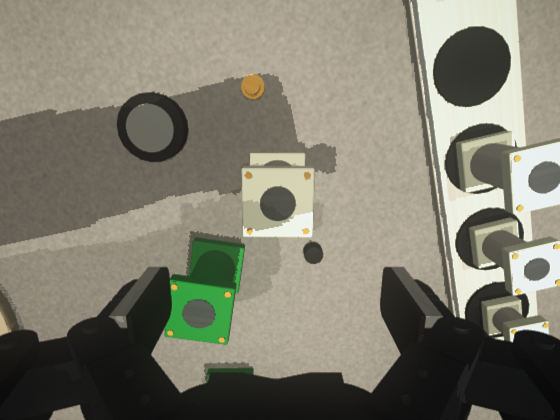

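Largest at (277,203), white and square with the jaws; the green look-alike at (198,313) is outside the finger path.

{"api": "carry_out", "payload": {"steps": [[1,0.0005,-0.001,0.045,0,0,0],[1,0,0,0.045,0,0,0],[1,0,0,0.025,0,0,0],[1,0,0,0.015,0,0,0],[1,0,0,0.009,0,0,0],[1,0,0,0,0,0,0],[-1,0,0,0,0,0,0],[-1,0,0,0,0,0,0],[-1,0,0,0,0,0,0],[-1,0,0,0,0,0,0],[-1,0,0,0,0,0,0]]}}

```text
clock: 21.92
tcp_pos: [0.437, 0.0836, 0.094]
orientation: [-0.0, 0.994, -0.109, 0.001]
wrist_force: [0.5, -0.1, 5.9]
finger_gap: 0.0533
```

{"api": "carry_out", "payload": {"steps": [[-1,0,0,-0.03,0,0,0],[-1,0,0,-0.05,0,0,0],[-1,0,0,-0.03,0,0,0],[-1,0,0,-0.02,0,0,-0.129],[-1,0,0,0,0,0,-0.129],[-1,0.0389,-0.011,0,0,0,0],[-1,0.0389,-0.011,0,0,0,0],[-1,0.0389,-0.011,0,0,0,0],[-1,0.0389,-0.011,0,0,0,0],[-1,0.0389,-0.011,0,0,0,0],[-1,0,0,0.02,0,0,0],[-1,0,0,0,0,0,0]]}}

```text
clock: 23.42
tcp_pos: [0.6267, 0.1462, 0.2]
orientation: [0.0, 1.0, 0.02, -0.003]
wrist_force: [0.2, 1.2, -2.2]
finger_gap: 0.0531
```

Run:
```python
from h import *
chk([.6284,.1466],.208)
```

```text
pred 280.16216070927175 306.01341589372447 found [275.44900891 301.53576558] [ 241  271   70   62 3481] -> [0.6266 0.1484 0.208 ]
cell->seat tool x,y 0.0017532273086243607 0.001865081881531328
now [0.6269 0.1462 0.2014] psi 2.3 turn [ 0.0004  0.0041 -0.    ] rows 0.02225787240779333 then shift [ 0.0015 -0.0003 -0.0006] rows 0.02681419749048158 clock 23.475
```

{"api": "carry_out", "payload": {"steps": [[-1,0,0.0005,0.04,0,0,0],[-1,0,0,0.03,0,0,0],[-1,0,0,0.015,0,0,0],[-1,0,0,0.008,0,0,0],[-1,0,0,0,0,0,0],[-1,0,0,0,0,0,0]]}}

```text
clock: 24.22
tcp_pos: [0.629, 0.1459, 0.1113]
orientation: [-0.0, 1.0, 0.02, 0.001]
wrist_force: [-0.3, 0.3, -1.8]
finger_gap: 0.0526
```

Run:
```python
from h import *
chk([.6284,.1466],.115)
```

```text
pred 274.1636206153735 298.88773017933437 found [275.40092033 301.52228933] [ 241  271   70   62 3477] -> [0.6289 0.1455 0.115 ]
cell->seat tool x,y -0.0004743891736103719 -0.0011353220209238883
now [0.6289 0.1459 0.1111] psi 2.29 turn [-0.     -0.0017 -0.0002] rows 0.009216998565877038 then shift [-0.0004 -0.0007  0.0021] rows 0.03813696743999051 clock 24.275
```

{"api": "carry_out", "payload": {"steps": [[-1,0,0,0.0015,0,0,0],[-1,0,0,0,0,0,0],[0,0,0,0,0,0,0],[1,0,0,0,0,0,0],[1,0,0,0,0,0,0],[1,0,0,0,0,0,0],[1,0,0,-0.03,0,0,0],[1,0,0,-0.05,0,0,0],[1,0,0,-0.04,0,0,0],[1,-0.045,0,0,0,0,0],[1,-0.045,0,0,0,0,0],[1,-0.045,0,0,0,0,0],[1,-0.045,0,0,0,0,0],[1,0,0,0,0,0,0],[1,0,0,0,0,0,0]]}}

```text
clock: 26.15
tcp_pos: [0.4492, 0.1387, 0.229]
orientation: [-0.0, 1.0, 0.02, 0.001]
wrist_force: [0.1, 0.4, -0.2]
finger_gap: 0.0855
```

Run:
```python
from h import *
t=env.read_camera("top"); im=t["color"][:,:,::-1]; A=cv2.resize(im[120:240,145:405],None,fx=3,fy=3,interpolation=cv2.INTER_CUBIC)
s=env.read_camera("scene")["color"][:,:,::-1][150:310,140:420]
for x,h in zip([(.6387,-.1078),(.6351,-.0228),(.6314,.0618),(.6282,.1465)],(.066,.082,.098,.114)):
    p=hole([*x,h],t); print((p[:2]-x)*1000)
B=cv2.resize(s,(420,240),interpolation=cv2.INTER_CUBIC); C=np.zeros((600,780,3),np.uint8); C[:360]=A; C[360:,:420]=B; cv2.imwrite("pics/end.png",C)
```

```text
pred 348.05515136758777 147.9136537588878 found [343.39555556 154.79111111] [334 140  25  25 225] -> [ 0.6215 -0.0955  0.066 ]
[-17.24336996  12.33159998]
pred 314.7852504912423 148.88073913052813 found [310.75      158.4695122] [301 145  25  22 164] -> [ 0.6112 -0.0121  0.082 ]
[-23.85869389  10.71876156]
pred 280.77043452719977 149.9105886131529 found [277.20408163 162.2244898 ] [269 149  21  20  98] -> [0.6011 0.0713 0.098 ]
[-30.30790166   9.45316188]
pred 245.76811083899335 150.76591862724342 found [217.45814978 159.4185022 ] [210 151  16  17 227] -> [0.6087 0.2153 0.114 ]
[-19.50807874  68.79148493]
```

View pics/end.png

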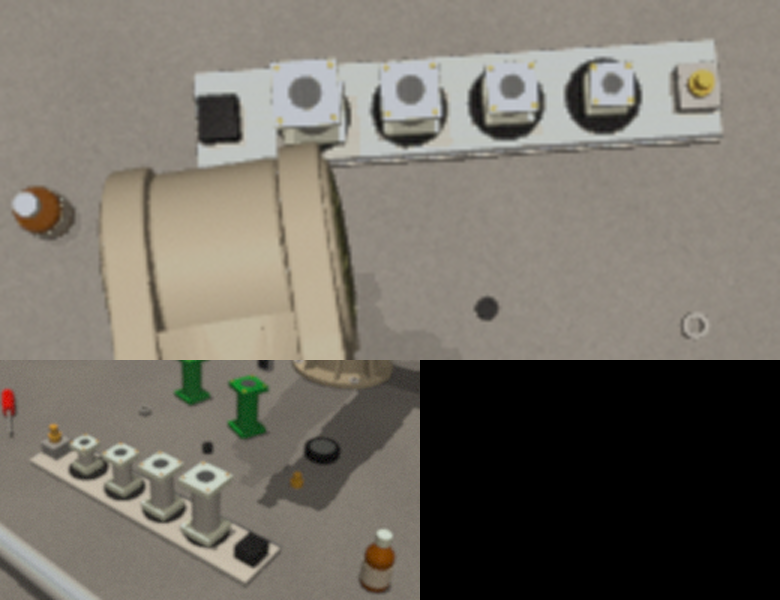

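The final view shows all four cells upright in order on the seats. The tube ends, read at (349,148), (316,149), (282,150) and (247,151), lie within about 1 px (2 mm) of the seat centres. The bottle has not moved.

```bash
python3 -c "
from workcell import env
print(env.hand_in())"
```

```text
the job is handed in; nothing more can be done
None
```

The four cells stand upright on the rail in size order, with the smallest on seat 1 beside the brass nipple and the largest on seat 4. I handed the job in at about 26 s. The amber bottle and the green look-alikes were not touched.

- **Centring:** The wrist camera, just before each release, put every cell within about 1.5 mm of its seat centre. My reading of the final top view puts them within about 1 px (2 mm), all slightly towards -y.
- **Failed check:** The automatic centre check on the last top view did not work. It locked onto the black seats and the end block instead of the tube ends, so I read those pixel positions by eye.
- **Partly hidden:** The arm covered the near edge of seat 4 in that top view. The scene camera shows the largest cell upright there.

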